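Tare the portion scale

ROBOT

A 6-joint arm with a two-finger parallel gripper is mounted at the origin on a cart in front of the work surface, level with it; the furniture and walls round the work are solid. World frame = base frame: x ahead of the robot, y to its left, z up, the work surface at z = 0. Lengths are in mm, angles in rad, forces in N, time in s.
With the tool pointing down it reaches from about 275 to 725 mm from the base axis. Payload 5.6 kg.
Tool frame: the origin (TCP) lies at the very end of the fingers, on their centre line; the grasp point (between the pads) lies 19 mm behind it (robot.tcp_to_grasp is the distance from the TCP to the grasp point, in mm); z points along the fingers, y is the line along which they close (so a half turn about z gives the same grasp; the last joint's range is limited). The gripper opens to 85 mm and grips with 20 to 120 N. Pads are 22 mm wide; open, the fingers measure 114 mm over their backs; the gripper's body (76 mm by 85 mm) begins 54 mm behind the grasp point. The pads swing forward as they close: fully open they stand 13 mm farther back than shut.
Start: joints at [1.55, 0.255, 0.108, 0, -1.424, -0.285], TCP at [165.554, 524.485, 231.283] pointing down, gripper open.
Joint ranges: [-2.95, 2.95], [-1.21, 1.97], [-1.09, 1.5], [-2.87, 1.71], [-2.94, -0.07], [-3.05, 3.05]. Speed limits (rad/s): [2.57, 2.57, 3.14, 3.14, 3.14, 3.14].

INTERFACE

Orientations are given as a unit quaternion [x, y, z, w].
In Python, from rig import robot gives the robot as it stands.
- The arm moves only by the tool arm_command, never from a script. Its argument "targets" is a list of rows, each a list of 7 numbers: the shift along the tool's x, y, z in cm, then the turn, a rotation vector about the tool's x, y, z in rad, then the opening, from 0 (shut) to 1 (fully open). A call has 1 to 12 rows; each row shifts and turns the commanded pose from where the row before left it, along the tool's axes as they then stand; what a row does not reach is not made up. A row lasts 1/8 s, in which the tool goes at most 62.5 mm and 10.7 degrees, less where a joint would pass 70% of its speed; a pose out of reach is approached as far as the arm can. A call is refused whole if a number of a shift passes 6.25 or a number of a turn 0.188, either way. A call with a gripper value outside its range is refused whole. The fingers move at their own pace and stop on an object; "squeeze" is the grip in N (left out, the last holds). Time passes only in rows, so rows that do not move let the fingers close. It gives the time, the measured TCP pose, the force, the opening and the grip force at its end, in the units of the state.
- robot.sense(): the state, without advancing time (a new reading comes with each control period).
- robot.read_camera(name): name is "scene" or "top" or "wrist"; returns the picture (384x512x3 uint8, red, green, blue); there is no depth.
- robot.camera_params(name): a dict with "camera_matrix" (3x3 intrinsics, pixels), "pose" (4x4, takes a point from camera to world coordinates); the wrist camera has in their place "tool_from_camera" (4x4, takes a point from camera to tool coordinates, whose origin is the TCP and whose axes are the flange's). Camera axes: x right, y down, z forward; pixel columns grow to the right and rows downward; lengths in mm; the calibration is good to about 2 mm. A picture is of the moment at which its call begins: read the wrist's pose just before it. camera_params takes no time and is no camera call.
- robot.close_job(): hands the job in; it is judged then, once.
The state is a dict: "clock": time; "qpos": joint angles; "qd": joint speeds; "tau": joint torques, N m; "position": TCP position; "orientation": TCP orientation; "wrist_force": force on the tool from outside, world axes, zero at the start; "torque": the same for the moment, N m; "grip_width": finger opening in mm; "grip_force": force on a finger pad.
Only numpy, scipy, OpenCV 4.12 (cv2) and the standard library are available. Lean on these libraries where they do the work, as an engineer would, in place of code of your own. Each camera call takes 0.05 s, during which the arm holds its last target. There are 200 camera calls.

TASK

An empty white cup stands on the pan of the portion scale and the black needle shows its weight. Tare the scale: push the red lug of the dial's bezel round until the bezel's red zero mark lines up with the needle, to within half of one of the bezel's 10-degree divisions. Leave the cup standing on the pan, and do not shift the ramekin or the teaspoon.

Things in the scene. Friction and masses are not known exactly. Their poses are not given: they have to be found in the camera images.
- scale: Grey portion scale, fixed to the worktop, 180 mm (x) by 350 mm (y), base top 36 mm high. Origin on the worktop under its middle; its x axis points to its rear, y to its left. Round dial facing up on the right (-y), round weighing pan on the left (+y).
- dial_centre (a point): Axis of the dial, at the height of the bezel's upper face, 58 mm above the worktop; in the scale frame at (0, -85 mm). Inside radius 50 mm is the white dial face under a rigid window, 6 mm below the bezel's upper face.
- bezel (a joint): Angle of the bezel: aluminium ring, radii 50 to 75 mm, top at z = 58 mm, black mark every 10 degrees, one red lug. At 0 lug and zero mark point from the dial's axis to the scale's front (-x of the scale); grows clockwise from above (+1.57: to the scale's +y). Range -2.6 to 2.6, starts -1.3 to -0.3. Dry friction (about 2.5 N at the lug): stays where left.
- needle (a joint): Angle of the black needle, counted in the same way and about the same axis as the bezel; zero with nothing on the pan, 0.35 to 1.3 with the cup on it, and still while nothing touches pan or cup. Scale is tared when bezel angle = needle angle.
- zero_mark (a point): Point on the bezel's upper face, 60 mm from the dial's axis, on the red zero mark, which is a red line on the ring that runs inward from the lug.
- needle_line (a point): Point on the needle's line prolonged outward, 60 mm from the dial's axis, at the height of the bezel's upper face (the needle itself, seen under the window, ends 48 mm from the axis).
- lug_top (a point): Middle of the top of the red lug, 66.5 mm from the dial's axis. The lug stands upright on the bezel from z = 58 to 88 mm, 12 mm thick along the ring and 16.5 mm across it, with a white line on top.
- pan_top (a point): Middle of the upper face of the steel pan (disc 128 mm across), 59 mm above the worktop when empty, sinking by up to 9 mm under the cup on a spring (400 N/m); in the scale frame at (0, +105 mm).
- cup: White cup, 80 mm across, 68 mm high, loose, upright on the pan. Origin at the middle of its underside, z up.
- ramekin: White ramekin, 67 mm across, 39 mm high, on the worktop to the right. Origin at the middle of its underside.
- teaspoon: Steel teaspoon 130 mm long, lying at the front right. Origin at its middle, on the worktop.

How it is judged (in metres and radians):
At the end, for the whole second after the job is handed in: The zero mark is within 5.5 mm of the needle's line, measured 60 mm from the dial's axis (5 degrees, half a division), the bezel is at rest, and the cup rests upright on the pan within 30 mm of its middle, so that the needle still shows its weight (over 0.25 rad) (horizontal distance between zero_mark and needle_line below 0.0055 m and velocity of joint bezel between -0.05 and 0.05 rad/s and value of joint needle above 0.25 rad and horizontal distance between cup and pan_top below 0.03 m and angle between cup's own z axis and vertical below 0.15 rad and linear speed of cup below 0.03 m/s); the robot touches nothing.
It fails at once if the cup is shifted by more than 40 mm or lifted off (distance of cup from where it was at the start of the episode above 0.04 m).
It fails at once if the ramekin is shifted by more than 30 mm (distance of ramekin from where it was at the start of the episode above 0.03 m).
It fails at once if the teaspoon is shifted by more than 30 mm (distance of teaspoon from where it was at the start of the episode above 0.03 m).
It also fails if it takes over 35 s, if anything falls off the work surface, if the arm or the gripper's body presses on something with over 40 N, if the wrist force passes 120 N, or if a joint passes its speed limit or range.

## Working session

There is one attempt and no reset: what is moved stays moved. The work goes in short steps, Python scripts to look and compute and a tool call to move; the robot and the scene stay as the last step left them, time stands still between calls to the robot, and variables do not carry over. Pictures are saved under pics/ and viewed, at most 10 in all, crops included, and the job is handed in when it is done.

Besides the shell and the picture viewer there is one more tool, called after "Emit:" as a command line: name --pt "numbers of a row" for each row, then --argument value for the rest. arm_command: Moves the arm, as the interface text tells. Its arguments: {"type":"object","properties":{"targets":{"type":"array","items":{"type":"array","items":{"type":"number"}}},"squeeze":{"type":"number"}},"required":["targets"]}

```bash
mkdir -p pics
python3 - <<'E'
from rig import robot
import cv2,numpy as np
s=robot.sense();print({k:np.round(s[k],3).tolist() for k in('clock','qpos','position','orientation','wrist_force','grip_width')})
for n in('top','scene'):
    im=robot.read_camera(n);cv2.imwrite(f'pics/{n}0.png',im[:,:,::-1]);p=robot.camera_params(n);print(n,np.round(p['camera_matrix'],1).tolist(),np.round(p['pose'],3).tolist())
E
```

```text
{'clock': 0.0, 'qpos': [1.55, 0.256, 0.107, -0.001, -1.424, -0.285], 'position': [165.37, 524.027, 230.382], 'orientation': [0.988, -0.152, -0.0, 0.001], 'wrist_force': [0.516, -0.288, 0.241], 'grip_width': 85.312}
top [[404.8, 0.0, 250.7], [0.0, 404.8, 195.1], [0.0, 0.0, 1.0]] [[-0.016, -0.99, 0.143, 381.818], [-0.999, 0.02, 0.027, -60.026], [-0.03, -0.142, -0.989, 982.978], [0.0, 0.0, 0.0, 1.0]]
scene [[360.5, 0.0, 256.7], [0.0, 360.5, 190.6], [0.0, 0.0, 1.0]] [[0.696, -0.446, 0.563, -64.749], [-0.718, -0.432, 0.546, -596.697], [-0.0, -0.784, -0.621, 711.635], [0.0, 0.0, 0.0, 1.0]]
```

View pics/top0.png

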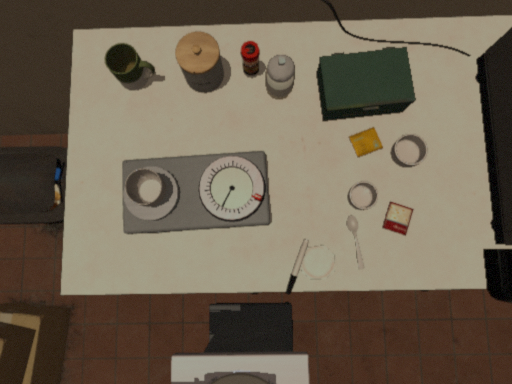

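View pics/scene0.png

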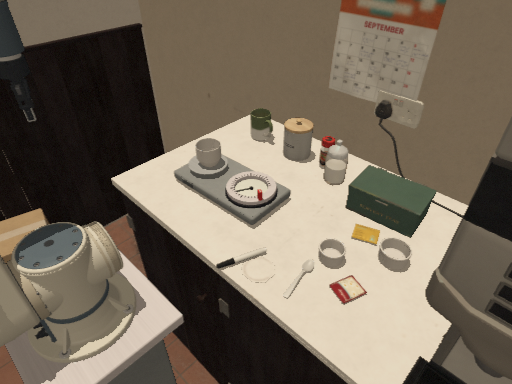

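The top view shows the dial centred at about (232,188), the red lug at (258,197) to its right, and the needle pointing lower-left to about (222,207). The cup is at (150,188). In the scene view the area above the scale is clear.

```bash
cat > h.py <<'E'
import cv2,numpy as np
from rig import robot
from scipy.spatial.transform import Rotation as R
def cast(px,K,T,z):
    d=(np.linalg.inv(K)@np.c_[px,np.ones(len(px))].T).T@T[:3,:3].T
    o=T[:3,3]; return o+d*((z-o[2])/d[:,2])[:,None]
def wristT(s):
    T=np.eye(4);T[:3,:3]=R.from_quat(s['orientation']).as_matrix();T[:3,3]=s['position']
    return T@np.array(robot.camera_params('wrist')['tool_from_camera'])
E
python3 - <<'E'
from h import *
im=cv2.imread('pics/top0.png');p=robot.camera_params('top');K,T=np.array(p['camera_matrix']),np.array(p['pose'])
h=cv2.cvtColor(im,cv2.COLOR_BGR2HSV)
red=((h[...,0]<8)|(h[...,0]>172))&(h[...,1]>140)&(h[...,2]>70)
ys,xs=np.nonzero(red);k=(abs(xs-232)<50)&(abs(ys-188)<50);c=np.array([[xs[k].mean(),ys[k].mean()]]);print('red',c,k.sum(),cast(c,K,T,75)[0])
w=(h[...,1]<60)&(h[...,2]>150);w=w.astype(np.uint8);w[:,:195]=0;w[:,275:]=0;w[:148]=0;w[230:]=0
w=cv2.morphologyEx(w,cv2.MORPH_CLOSE,np.ones((7,7)))
cs,_=cv2.findContours(w,0,2);cc=max(cs,key=cv2.contourArea);e=cv2.fitEllipse(cc);print(e)
C=cast(np.array([e[0]]),K,T,56)[0];print('centre',C)
# scale body orientation
g=((h[...,2]>50)&(h[...,2]<135)&(h[...,1]<60)).astype(np.uint8);g[:,:115]=0;g[:,280:]=0;g[:145]=0;g[240:]=0
g=cv2.morphologyEx(g,cv2.MORPH_CLOSE,np.ones((5,5)));g=cv2.morphologyEx(g,cv2.MORPH_OPEN,np.ones((5,5)))
cs,_=cv2.findContours(g,0,2);cc=max(cs,key=cv2.contourArea);r=cv2.minAreaRect(cc);print(r)
b=cast(cv2.boxPoints(r),K,T,36)[:,:2];print(b.round(0),'mid',b.mean(0))
cr=cv2.resize(im[145:235,190:280],None,fx=6,fy=6,interpolation=cv2.INTER_CUBIC);cv2.imwrite('pics/crop.png',cr)
wp=robot.camera_params('wrist');print(np.round(wp['camera_matrix'],1).tolist(),np.round(wp['tool_from_camera'],3).tolist())
E
```

```text
red [[257.24 197.16]] 25 [507.88735294 -49.84082825  75.        ]
((235.0587921142578, 184.859619140625), (71.62325286865234, 84.2479019165039), 162.3954315185547)
centre [540.42821601   1.42721054  56.        ]
((194.31951904296875, 192.63314819335938), (75.54469299316406, 147.5804901123047), 86.05481719970703)
[[611. 285.]
 [627. -71.]
 [446. -79.]
 [429. 267.]] mid [528.34307364 100.63681022]
[[310.0, 0.0, 259.7], [0.0, 310.0, 193.5], [0.0, 0.0, 1.0]] [[0.0, -0.946, -0.325, 83.954], [1.0, 0.0, -0.0, 0.2], [0.0, -0.325, 0.946, -142.875], [0.0, 0.0, 0.0, 1.0]]
```

View pics/crop.png

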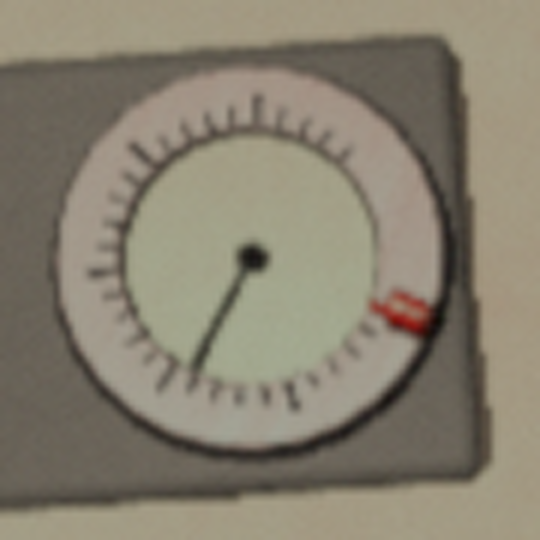

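The crop shows the hub at crop (253,258), the needle tip at (195,375), and the inner end of the red mark at (375,308). The lug top with its white line is at about (408,308).

Run:
```python
from h import *
p=robot.camera_params('top');K,T=np.array(p['camera_matrix']),np.array(p['pose'])
f=lambda u,v,z:cast(np.array([[190+(u+.5)/6-.5,145+(v+.5)/6-.5]]),K,T,z)[0,:2]
hub=f(253,258,52);t=f(195,375,52);m=f(375,308,58);l=f(408,308,88);out=f(252,261,56)
for n,q in(('tip',t),('mark',m),('lug',l),('lugbase',f(405,322,62))):
    d=q-hub;print(n,q.round(1),np.hypot(*d).round(1),np.degrees(np.arctan2(d[1],d[0])).round(1))
print('hub',hub,'ring',out)
```

```text
tip [489.5  32.4] 50.8 153.2
mark [513.4 -37.8] 51.9 -114.4
lug [508.9 -50.8] 65.6 -113.3
lugbase [507.2 -49.3] 65.0 -115.2
hub [534.82732171   9.49256479] ring [533.00092941   9.59250966]
```

```bash
cat >> h.py <<'E'
def plan(goal,yaw,n):
    s=robot.sense();P=np.array(s['position']);M=R.from_quat(s['orientation'])
    y0=np.arctan2(*M.as_matrix()[1::-1,0]);dy=(np.radians(yaw)-y0+np.pi)%(2*np.pi)-np.pi
    for k in range(n):
        a=y0+dy*k/n;st=(np.array(goal)-P)/n/10
        print(np.round([np.cos(a)*st[0]+np.sin(a)*st[1],np.sin(a)*st[0]-np.cos(a)*st[1],-st[2],-dy/n],2).tolist())
E
python3 -c "
from h import *
plan([507.5,-51,200],-114,12)"
```

```text
[4.16, 3.71, 0.25, 0.14]
[4.64, 3.09, 0.25, 0.14]
[5.03, 2.41, 0.25, 0.14]
[5.31, 1.69, 0.25, 0.14]
[5.5, 0.93, 0.25, 0.14]
[5.57, 0.15, 0.25, 0.14]
[5.54, -0.63, 0.25, 0.14]
[5.4, -1.4, 0.25, 0.14]
[5.15, -2.14, 0.25, 0.14]
[4.8, -2.84, 0.25, 0.14]
[4.35, -3.48, 0.25, 0.14]
[3.82, -4.06, 0.25, 0.14]
```

Emit:
arm_command --pt "4.16 3.71 0.25 0 0 0.14 0.35" --pt "4.64 3.09 0.25 0 0 0.14 0.35" --pt "5.03 2.41 0.25 0 0 0.14 0.35" --pt "5.31 1.69 0.25 0 0 0.14 0.35" --pt "5.5 0.93 0.25 0 0 0.14 0.35" --pt "5.57 0.15 0.25 0 0 0.14 0.35" --pt "5.54 -0.63 0.25 0 0 0.14 0.35" --pt "5.4 -1.4 0.25 0 0 0.14 0.35" --pt "5.15 -2.14 0.25 0 0 0.14 0.35" --pt "4.8 -2.84 0.25 0 0 0.14 0.35" --pt "4.35 -3.48 0.25 0 0 0.14 0.35" --pt "3.82 -4.06 0.25 0 0 0.14 0.35"

```text
clock: 1.6
position: [509.1, -51.7, 200.9]
orientation: [-0.544, 0.839, 0.0, -0.0]
wrist_force: [0.6, 0.9, -0.4]
grip_width: 30.1
grip_force: 0.0
```

Emit:
arm_command --pt "0 0 0 0 0 0 0.35" --pt "0 0 0 0 0 0 0.35"

```text
clock: 1.85
position: [508.2, -50.0, 200.8]
orientation: [-0.546, 0.838, 0.0, -0.0]
wrist_force: [-0.6, 0.2, 0.3]
grip_width: 29.9
grip_force: 0.0
```

Run:
```python
from h import *
s=robot.sense();print(np.round(s['position'],1),np.round(s['orientation'],3),np.round(s['qpos'],2),s['grip_width'],s['clock'])
im=robot.read_camera('wrist')[:,:,::-1];cv2.imwrite('pics/w1.png',im);np.savez('w1.npz',T=wristT(s))
```

```text
[508.2 -50.  200.8] [-0.546  0.838  0.    -0.   ] [ 0.21  0.19 -0.05 -0.   -1.33 -0.62] 29.93915452755714 1.85
```

View pics/w1.png

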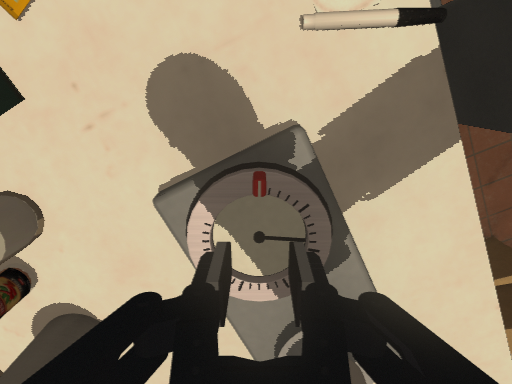

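The wrist view shows the hub at (259,237), the needle tip at about (304,239), and the red lug and mark at (260,184), running straight up from the hub.

```bash
cat >> h.py <<'E'
def meas(im,T,hubpx,tippx):
    K=np.array(robot.camera_params('wrist')['camera_matrix']);f=lambda p,z:cast(np.array([p],float),K,T,z)[0,:2]
    h=cv2.cvtColor(im,cv2.COLOR_BGR2HSV);red=((h[...,0]<8)|(h[...,0]>172))&(h[...,1]>130)&(h[...,2]>60)
    n,l,st,c=cv2.connectedComponentsWithStats(red.astype(np.uint8))
    hub=f(hubpx,52);tip=f(tippx,52);print('hub',hub.round(1))
    for i in range(1,n):
        if st[i,4]>15:
            ys,xs=np.nonzero(l==i);w=np.c_[xs,ys]
            q=cast(w.astype(float),K,T,58)[:,:2];r=np.hypot(*(q-hub).T);k=(r<61)&(r>48)
            a=np.degrees(np.arctan2(*(q[k]-hub).T[::-1])) if k.any() else np.array([np.nan])
            print('red',c[i].round(1),st[i],'mark yaw',a.mean().round(1),'n',k.sum(),'blob@80',(f(c[i],80)).round(1))
    d=tip-hub;print('needle r',np.hypot(*d).round(1),'yaw',np.degrees(np.arctan2(d[1],d[0])).round(1))
E
python3 - <<'E'
from h import *
im=cv2.imread('pics/w1.png');T=np.load('w1.npz')['T']
g=im.max(2);ys,xs=np.nonzero(g[225:250,252:309]<75);xs+=252;ys+=225
k=xs<266;print(xs[k].mean(),ys[k].mean(),xs[~k].max(),ys[xs>290].mean())
for r in range(168,206,3):print(r,[int(v) for v in im[r,258:264,2]],[int(v) for v in im[r,258:264,1]])
meas(im,T,(xs[k].mean(),ys[k].mean()),(304,239))
E
```

```text
259.1025641025641 236.75213675213675 308 241.65086206896552
168 [79, 79, 79, 79, 79, 80] [69, 69, 70, 70, 69, 70]
171 [86, 86, 83, 82, 82, 89] [41, 40, 38, 38, 38, 61]
174 [80, 80, 79, 80, 80, 79] [29, 27, 27, 28, 30, 29]
177 [80, 81, 81, 80, 80, 79] [28, 29, 28, 28, 30, 28]
180 [95, 93, 93, 95, 94, 92] [39, 40, 40, 32, 28, 29]
183 [103, 104, 103, 99, 97, 96] [88, 96, 81, 44, 29, 31]
186 [102, 103, 103, 98, 97, 95] [86, 95, 81, 43, 30, 29]
189 [103, 104, 102, 98, 95, 94] [88, 96, 80, 44, 29, 29]
192 [104, 104, 102, 97, 96, 93] [89, 96, 80, 43, 29, 29]
195 [101, 103, 101, 91, 88, 88] [87, 95, 80, 43, 29, 30]
198 [104, 105, 104, 104, 103, 104] [96, 97, 95, 95, 95, 95]
201 [105, 104, 104, 105, 105, 105] [96, 95, 95, 96, 97, 97]
204 [104, 104, 104, 105, 106, 104] [96, 95, 95, 96, 96, 96]
hub [534.5   8.3]
red [259.  182.8] [253 171  13  26 272] mark yaw -113.7 n 128 blob@80 [507.3 -53.4]
red [  9.8 290.9] [  1 284  15  16  72] mark yaw nan n 0 blob@80 [782.7 -50.6]
red [  0.9 308.7] [  0 303   4  12  19] mark yaw nan n 0 blob@80 [805.  -36.7]
needle r 47.1 yaw 153.0
```

Emit:
arm_command --pt "0.18 -0.03 4.5 0 0 0 0.35" --pt "0 0 4.5 0 0 0 0.35" --pt "0 0 3 0 0 0 0.35" --pt "0 0 1.4 0 0 0 0.35" --pt "0 0 0 0 0 0 0.35" --pt "0 0 0 0 0 0 0.35"

```text
clock: 2.65
position: [509.2, -51.3, 68.8]
orientation: [-0.547, 0.837, -0.001, 0.001]
wrist_force: [-0.9, 0.0, 0.8]
grip_width: 29.7
grip_force: 0.0
```

Emit:
arm_command --pt "0 0 0 0 0 0 0" --pt "0 0 0 0 0 0 0" --pt "0 0 0 0 0 0 0" --pt "0 0 0 0 0 0 0" --squeeze 20

```text
clock: 3.15
position: [508.9, -51.5, 68.5]
orientation: [-0.546, 0.838, -0.001, 0.001]
wrist_force: [-1.4, 1.5, 5.3]
grip_width: 11.3
grip_force: 23.6
```

Emit:
arm_command --pt "-0.06 0.9 0 0 0 0.136 0" --pt "-0.06 0.9 0 0 0 0.136 0" --pt "-0.06 0.9 0 0 0 0.136 0" --pt "-0.06 0.9 0 0 0 0.136 0"

```text
clock: 3.65
position: [481.1, -29.0, 68.5]
orientation: [-0.299, 0.954, -0.0, 0.001]
wrist_force: [-0.7, 1.4, 5.3]
grip_width: 11.5
grip_force: 23.8
```

Emit:
arm_command --pt "-0.06 0.9 0 0 0 0.136 0" --pt "-0.06 0.9 0 0 0 0.136 0" --pt "-0.06 0.9 0 0 0 0.136 0" --pt "-0.06 0.9 0 0 0 0.136 0" --pt "-0.06 0.9 0 0 0 0.136 0" --pt "-0.06 0.9 0 0 0 0.136 0" --pt "-0.06 0.9 0 0 0 0.136 0" --pt "-0.06 0.9 0 0 0 0.136 0" --pt "0 0 0 0 0 0 0" --pt "0 0 0 0 0 0 0"

```text
clock: 4.9
position: [476.1, 40.4, 68.5]
orientation: [0.236, 0.972, 0.001, 0.001]
wrist_force: [-4.0, 5.2, 8.7]
grip_width: 11.6
grip_force: 23.9
```

Run:
```python
from h import *
s=robot.sense();d=np.array(s['position'])[:2]-[534.5,9];q=s['orientation']
print(np.hypot(*d),np.degrees(np.arctan2(d[1],d[0])),np.degrees(2*np.arctan2(q[1],q[0])))
im=robot.read_camera('wrist')[:,:,::-1];cv2.imwrite('pics/w2.png',im);np.savez('w2.npz',T=wristT(s))
```

```text
66.28726211225228 151.70051704626687 152.71851248222373
```

View pics/w2.png

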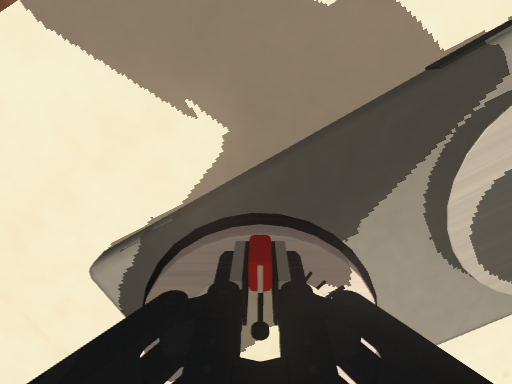

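The needle runs straight from the hub at (260,330) up to the lug at (260,262), so they look aligned. I'll release, retreat upward and verify.

Emit:
arm_command --pt "0 0 0 0 0 0 0.3" --pt "0 0 0 0 0 0 0.3" --pt "0 0 0 0 0 0 0.3" --pt "0 0 -2 0 0 0 0.3" --pt "0 0 -4 0 0 0 0.3" --pt "0 0 -4 0 0 0 0.3" --pt "0 0 -4 0 0 0 0.3" --pt "0 0 0 0 0 0 0.3" --pt "0 0 0 0 0 0 0.3" --pt "0 0 0 0 0 0 0.3"

```text
clock: 6.2
position: [475.1, 39.2, 206.0]
orientation: [0.236, 0.972, -0.001, -0.001]
wrist_force: [0.2, 0.8, -0.4]
grip_width: 25.6
grip_force: 0.0
```

Run:
```python
from h import *
s=robot.sense();print(s['position'],s['grip_width'])
im=robot.read_camera('wrist')[:,:,::-1].copy();T=wristT(s);np.savez('w3.npz',T=T)
cv2.imwrite('pics/w3.png',cv2.resize(im[130:300,170:350],None,fx=3.3,fy=3.3,interpolation=cv2.INTER_CUBIC));cv2.imwrite('pics/w3f.png',im)
```

```text
[475.10099879  39.22222071 206.01007314] 25.59559730609329
```

View pics/w3.png

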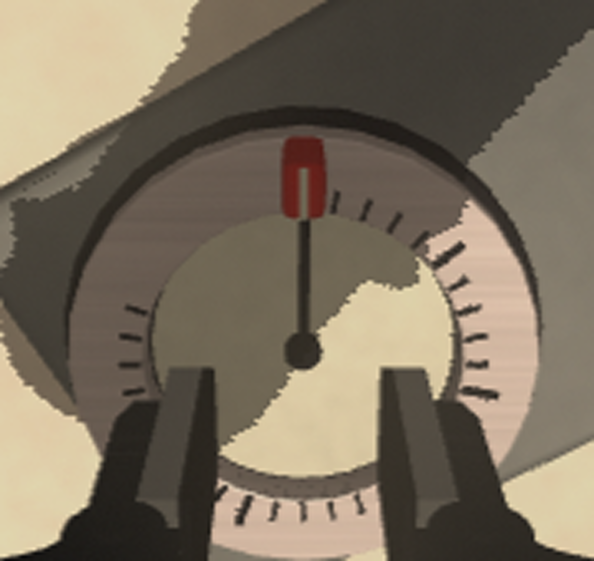

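The needle at column 304 lines up with the lug's white line at column 303, with the hub at (303,351). The error is well under one division, and the gripper is clear of everything.

```bash
python3 -c "
from rig import robot
print(robot.close_job())"
```

```text
the job is handed in; nothing more can be done
None
```

The scale is tared: in the last wrist picture the bezel's zero mark lines up with the needle to about 1 degree, and the job is handed in, though no verdict came back; the gripper stayed clear of the cup, ramekin and teaspoon.

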